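# Clamp a spool in the slip-clutch vice

## Task

Stand the small wooden thread spool upright on the bed of the little vice, between the jaw and the back stop, and let go of it. Then tighten the vice by turning the thumbscrew clockwise, and stop as soon as its clutch first slips, with the spool firmly held; the clutch must not slip on by a twelfth of a turn. Leave the bottle, the pot and the tape roll where they are.

Things in the scene. Friction and masses are not known exactly. Their poses are not given: they have to be found in the camera images.
- spool: the loose thread spool to be clamped: wooden, cream thread, 36 mm diameter flanges, 50 mm tall, 35 g, standing on end; it is a plain cylinder to the touch. Origin: centre of its underside, z up.
- vice: small vice fixed to the worktop: a grey gearbox (50 x 56 mm, 46 mm high, at y = +22 to +78 mm) on a dark steel bed, 56 mm (its x) by 185 mm (its y), whose top is 8 mm above the worktop. Origin: at worktop height on the centre line, below the jaw's face as it stands at the start; z up. The jaw closes towards -y.
- seat (a point): point on the bed's top, on the centre line, 20.5 mm in front of the jaw face (vice y = -20.5 mm), axes as the vice's. A spool stood here is 2.5 mm clear of the jaw. The back stop, a steel plate 44 mm wide, top 48 mm above the worktop, is screwed to the bed at a place that differs each time and is not reported: its face is at vice y = -40.5 to -52 mm.
- jaw: the moving jaw, a cork-faced steel plate 44 mm wide, its top 48 mm above the worktop. Origin on the bed's top below its face, axes as the vice's. A rack and pinion pushes it 6.5 mm per radian of thumbscrew; it stays where it is left.
- knob_grip (a point): grip point of the thumbscrew, on its vertical axis, 77 mm above the worktop, at vice y = +50 mm. The grip is an upright bar 36 mm long (this point's x axis), 12 mm thick (its y axis), 64 to 86 mm above the worktop, over a 32 mm disc. Clockwise from above tightens; it does not rise or fall. Tightening takes 0.8 to 3.0 rad in all, so several grasps may be needed.
- clutch (a point): fixed point on the thumbscrew's axis, at the clutch between the disc and the collar under it. While the jaw moves, the thumbscrew turns against a steady drag of about 0.19 Nm. Once the spool is pinched against the stop the torque climbs to about 0.36 Nm, where the clutch slips: bar and disc turn on at that same torque, the jaw stands still with about 25 N on the spool, and the drag keeps it tight.
- marks (a point): fixed point on the thumbscrew's axis, level with two small white marks 15 mm off the axis, on the rims of the disc and of the dark collar: in line until the clutch slips, then their angle apart is the slip. The bar sits on the disc by a rubber cushion (2 Nm per rad): it winds up 0.1 to 0.18 rad, keeps most of its torque while held still (about 0.14, then 0.33 Nm), and springs back when let go.
- oil_bottle: bystander: small brown dropper bottle, 33 mm across, 102 mm tall; origin at its underside's centre.
- button_pot: bystander: round lidded pot, 66 mm across, 30 mm tall; origin at its underside's centre.
- tape_roll: bystander: roll of masking tape lying flat, 100 mm across, 25 mm tall; origin at its underside's centre.
Things that resemble listed ones, but are neither listed nor needed, are in the scene too. Of the things that look like the spool, take the one that is farthest from the robot's base at the start.

How it is judged:
By the outcome, as a careful person would: the job done as asked, in the order asked, and still so for the second after the job is handed in, with the robot touching nothing.
It also fails if it takes over 72 s, if anything falls off the work surface, if the arm or the gripper's body presses on something with over 40 N, if the wrist force passes 120 N, or if a joint passes its speed limit or range.

## Robot

A 6-joint arm with a two-finger parallel gripper is mounted at the origin on a cart in front of the work surface, level with it; the furniture and walls round the work are solid. World frame = base frame: x ahead of the robot, y to its left, z up, the work surface at z = 0. Lengths are in m, angles in degrees, forces in N, time in s.
With the tool pointing down it reaches from about 0.375 to 0.75 m from the base axis. Payload 9 kg.
Tool frame: the origin (TCP) lies where the fingers leave the gripper's body, on its centre line; the fingertips stand 73 mm ahead of it and the grasp point (between the pads) lies 54 mm ahead of it (robot.tip_reach is the distance from the TCP to the fingertips, in m); z points along the fingers, y is the line along which they close (so a half turn about z gives the same grasp; the last joint's range is limited). The gripper opens to 85 mm and grips with 20 to 120 N. Pads are 22 mm wide; open, the fingers measure 114 mm over their backs; the gripper's body (76 mm by 85 mm) begins 54 mm behind the grasp point. The pads swing forward as they close: fully open they stand 13 mm farther back than shut.
Start: joints at [55.537, 5.964, 5.575, 89.605, 0, 77.527], TCP at [0.225, 0.556, 0.304] pointing down, gripper open.
Joint ranges: [-171.21, 171.21], [-48.23, 106.86], [-62.78, 66.21], [-105.2, 120.99], [-86.42, 89.51], [-180, 180]. Speed limits (degrees/s): [127.2, 127.2, 147.25, 180, 180, 180].

## Interface

Orientations are given as [roll, pitch, yaw] about the fixed x, y, z axes, in that order (R = Rz(yaw) Ry(pitch) Rx(roll)).
In Python, from plant import robot gives the robot as it stands. Calls block until the motion is done:
- robot.move_pose(position, orientation): joint-space move of the TCP to a pose.
- robot.line_to(position, vel=0.15, rotation=None, guard=None): straight line of the TCP; rotation=None keeps the orientation; vel is the mean speed in m/s. With guard (N) it stops when the force on the tool has changed by that much, and returns True; else False.
- robot.goto_joints(angles): joint-space move.
- robot.set_gripper(opening): finger opening in m; the grip force is fixed at half the most; returns when the fingers have stopped.
- robot.pause(seconds).
- robot.ik(position, orientation): joint angles nearest the present ones, or None.
- robot.observe(): the state.
- robot.grab_frame(name): name is "scene" or "top" or "wrist"; returns the picture (400x640x3 uint8, blue, green, red); there is no depth.
- robot.get_calibration(name): a dict with "vertical_fov" (degrees; the focal length in pixels is half the picture's height over the tangent of half this angle, whatever the lens; pixels are square), "cx", "cy" (the principal point, pixels), "k1" (the pictures are not rectified: a ray, as slopes to the right and down, at radius r is drawn at 1 + k1 r^2 times it, then the intrinsics apply), "rvec" (rotation vector, rad) and "tvec" (3), from world to camera coordinates, as OpenCV has them. Camera axes: x right, y down, z forward; pixel columns grow to the right and rows downward; lengths in m; the calibration is good to about 2 mm. A picture is of the moment at which its call begins: read the wrist's pose just before it. get_calibration takes no time and is no camera call; for the wrist camera it gives the pose at the moment of the call.
A pose or a line that the arm cannot do raises robot.IKError and nothing moves.
- robot.job_done(): hands the job in; it is judged then, once.
The state is a dict: "time": time; "q": joint angles; "qvel": joint speeds; "joint_torque": joint torques, N m; "tool_pos": TCP position; "tcp_rot": TCP orientation; "ft_force": force on the tool from outside, world axes, zero at the start; "torque": the same for the moment, N m; "gripper_width": finger opening in m; "gripper_force": force on a finger pad.
Only numpy, scipy, OpenCV 4.12 (cv2) and the standard library are available. Lean on these libraries where they do the work, as an engineer would, in place of code of your own. Each camera call takes 0.05 s, during which the arm holds its last target. There are 200 camera calls.

## Working session

There is one attempt and no reset: what is moved stays moved. The work goes in short steps, each a Python script; the robot and the scene stay as the last script left them, time stands still between calls to the robot, and variables do not carry over. Pictures are saved under pics/ and viewed, at most 10 in all, crops included, and the job is handed in when it is done.

```bash
ls; mkdir -p pics; cat > h.py <<'E'
import numpy as np, cv2
from plant import robot
def cal(n):
    c=robot.get_calibration(n); f=200/np.tan(np.radians(c["vertical_fov"])/2)
    R=cv2.Rodrigues(np.array(c["rvec"],float))[0]; return c,f,R,np.array(c["tvec"],float).ravel()
def ray(n,u,v,C=None):
    c,f,R,t=C or cal(n)
    d=np.array([(u-c["cx"])/f,(v-c["cy"])/f]); s=d.copy()
    for _ in range(30): s=d/(1+c["k1"]*(s@s))
    return -R.T@t, R.T@np.array([s[0],s[1],1])
def at(n,u,v,z,C=None):
    o,d=ray(n,u,v,C); return o+d*(z-o[2])/d[2]
def proj(n,p,C=None):
    c,f,R,t=C or cal(n); q=R@np.array(p,float)+t; s=q[:2]/q[2]; s=s*(1+c["k1"]*(s@s))
    return s*f+[c["cx"],c["cy"]]
E
python3 - <<'E'
from h import *
for n in("scene","top","wrist"):
    cv2.imwrite(f"pics/{n}0.png",robot.grab_frame(n)); print(n,robot.get_calibration(n), ray(n,320,200)[0])
print(robot.observe())
E
```

```text
pics
scene {'vertical_fov': 56.56616189284456, 'cx': 315.80827054673284, 'cy': 196.47518633649162, 'k1': 0.017289445769671844, 'rvec': array([ 0.8981957 , -2.52352388,  1.07891866]), 'tvec': array([0.39401688, 0.33928914, 0.60708657])} [0.18394902 0.40890036 0.66172787]
top {'vertical_fov': 50.736636809586905, 'cx': 318.08800185838174, 'cy': 204.07046950452812, 'k1': -0.10495685367187954, 'rvec': array([ 2.17098946, -2.1957514 ,  0.12949986]), 'tvec': array([-0.07684601,  0.56768237,  1.19836088])} [ 0.45014117 -0.05428938  1.24846425]
wrist {'vertical_fov': 65.91671313924319, 'cx': 320.30245119935887, 'cy': 194.46172026498078, 'k1': -0.057804413710797274, 'rvec': array([-2.40376925, -1.62032388, -0.2287807 ]), 'tvec': array([-0.59865824, -0.03531478,  0.37953691])} [0.15842673 0.58201331 0.37396333]
{'time': 0.15, 'q': array([ 5.55384468e+01,  5.99072869e+00,  5.53866063e+00,  8.96066628e+01,
       -8.21006338e-04,  7.75267873e+01]), 'qvel': array([-0.08495106, -0.0448261 ,  0.09999388, -0.04977837,  0.1078958 ,
        0.00273182]), 'joint_torque': array([ 4.26110681e-03, -5.57357204e+01,  5.04006636e+01,  1.25709453e-02,
       -2.56062149e-04, -1.13472598e-05]), 'tool_pos': array([0.22453567, 0.5562004 , 0.30331437]), 'tcp_rot': array([-1.79942478e+02, -1.18832536e-02,  1.58011654e+02]), 'ft_force': array([-0.35881864,  0.31127492,  0.14271479]), 'torque': array([-0.07494287, -0.0378743 ,  0.01044351]), 'gripper_force': 0.0, 'gripper_width': 0.08552194955935981}
```

View pics/top0.png

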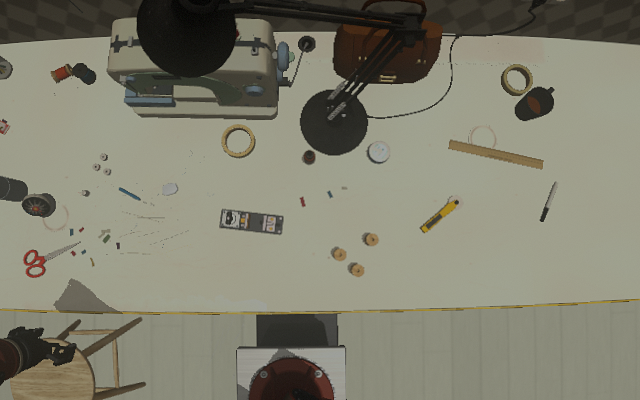

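View pics/scene0.png

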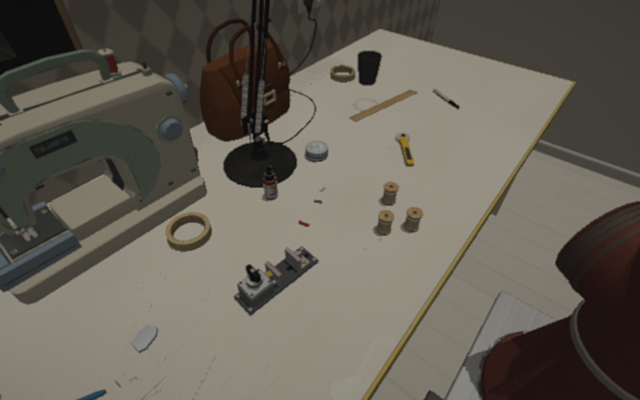

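The top picture shows three spool lookalikes at (371,239), (340,254) and (357,269), and the vice at (251,221) with its gearbox on the left. I'll compute each spool's distance from the base and look at close crops.

```bash
python3 - <<'E'
from h import *
for uv in[(371,239),(340,254),(357,269)]:
    p=at("top",*uv,.05); print(uv,p,np.hypot(*p[:2]))
for uv in[(391,187),(386,213),(414,212)]:
    p=at("scene",*uv,.05); print(uv,p,np.hypot(*p[:2]))
for n,uv,z in[("top",(309,158),.1),("top",(378,152),.03),("top",(238,141),.025),("top",(251,221),.02)]: print(uv,at(n,*uv,z))
t=cv2.imread("pics/top0.png"); s=cv2.imread("pics/scene0.png")
r=lambda i,x,y,w,h,k:cv2.resize(i[y:y+h,x:x+w],None,fx=k,fy=k,interpolation=cv2.INTER_CUBIC)
a=r(t,212,200,80,40,10); b=r(s,230,240,100,75,5); c=r(t,325,225,60,60,5)
o=np.zeros((400+200+0,800,3),np.uint8); o=np.zeros((600,800,3),np.uint8)
o[:320]=r(t,212,204,80,32,10); o[320:600,:400]=r(s,230,242,100,70,4); o[320:600,400:680]=r(t,325,225,70,70,4)
cv2.imwrite("pics/c1.png",o)
E
```

```text
(371, 239) [ 0.46322258 -0.23220452  0.05      ] 0.5181641588631989
(340, 254) [ 0.42203621 -0.14304385  0.05      ] 0.4456187920535751
(357, 269) [ 0.37903904 -0.19056407  0.05      ] 0.42424669941137066
(391, 187) [ 0.45864854 -0.23202804  0.05      ] 0.5139995116336232
(386, 213) [ 0.4222363  -0.14854194  0.05      ] 0.447602724968624
(414, 212) [ 0.37455598 -0.19190488  0.05      ] 0.4208558753003205
(309, 158) [ 0.68821025 -0.05800637  0.1       ]
(378, 152) [ 0.71949837 -0.26242676  0.03      ]
(238, 141) [0.75719591 0.15164305 0.025     ]
(251, 221) [0.52000519 0.11261887 0.02      ]
```

View pics/c1.png

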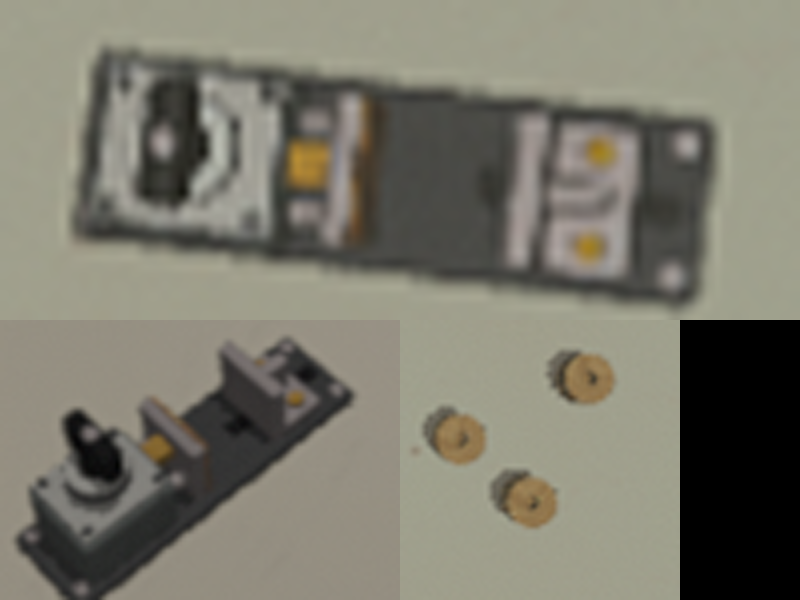

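Candidates: the spools at (371,239), (340,254) and (357,269), with distances from the base of 0.52, 0.45 and 0.42 m. I choose (371,239), and the crop confirms it is a spool standing upright. In the crop the vice has its gearbox to the left, the bar across it, the cork jaw at about x=365 and the stop face at about x=508. Next I'll look closer with the wrist camera on the way to the spool.

```bash
python3 - <<'E'
from h import *
P=[at("top",212+u/10-.0,204+v/10,.008) for u,v in[(103,48),(712,120),(690,302),(78,238)]]
P=np.array(P)[:,:2]; print(P)
d=(P[0]-P[1]+P[3]-P[2])/2; yd=d/np.linalg.norm(d); print("len",np.linalg.norm(d),"wid",np.linalg.norm(P[0]-P[3]))
vy=np.degrees(np.arctan2(yd[1],yd[0]))-90; print("yaw",vy)
k=at("top",212+16.3,204+14.2,.086); print("knob",k)
o=k[:2]-.05*yd; print("origin",o,"centreline mid",P.mean(0))
tcp=o-.085*yd
robot.move_pose([*tcp,.20],[180,0,90+vy])
C=cal("wrist"); cv2.imwrite("pics/w1.png",cv2.resize(robot.grab_frame("wrist"),(800,500),interpolation=cv2.INTER_CUBIC))
import pickle; pickle.dump(C,open("C1.pkl","wb")); print(robot.observe()["tool_pos"],robot.observe()["tcp_rot"],ray("wrist",320,200)[0],robot.observe()["time"],robot.observe()["torque"])
E
```

```text
[[0.55755929 0.19933284]
 [0.53446148 0.01941411]
 [0.48103003 0.02615488]
 [0.50153384 0.20630613]]
len 0.18135013398679267 wid 0.056457750137848345
yaw -6.904448389174263
knob [0.52459227 0.16651274 0.086     ]
origin [0.51858157 0.11687534] centreline mid [0.51864616 0.11280199]
[0.50845523 0.03319526 0.20021022] [ 1.79983122e+02 -5.59395499e-03  8.31750391e+01] [0.51642272 0.1027908  0.27084181] 2.3667 [-0.00664907  0.01930631  0.00288112]
```

View pics/w1.png

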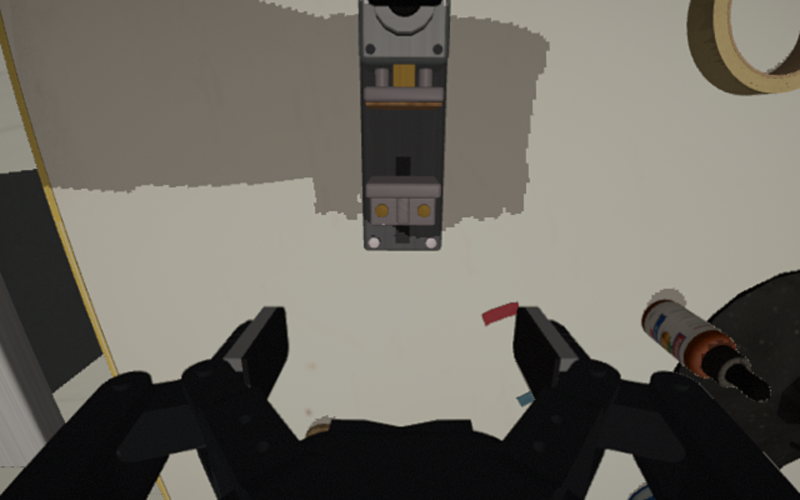

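```bash
python3 - <<'E'
import cv2
i=cv2.imread("pics/w1.png")[50:255,350:455]; g=cv2.cvtColor(i,cv2.COLOR_BGR2GRAY)
i=cv2.convertScaleAbs(cv2.resize(i[:205],None,fx=2.9*2,fy=2.9,interpolation=cv2.INTER_CUBIC),alpha=1.8)
cv2.imwrite("pics/c2.png",i); print(i.shape)
E
```

```text
(594, 609, 3)
```

View pics/c2.png

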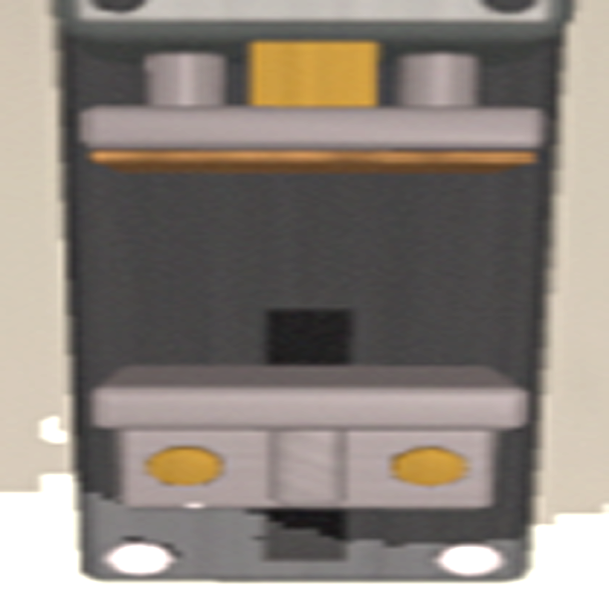

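```bash
python3 - <<'E'
from h import *
import pickle; C=pickle.load(open("C1.pkl","rb"))
def p(u,v,z): return at("wrist",(350+(u+.5)/5.8)/1.25-.1,(50+(v+.5)/2.9)/1.25-.1,z,C)[:2]
vy=np.radians(-6.9); vx=np.array([np.cos(vy),np.sin(vy)]); yv=np.array([-vx[1],vx[0]])
o0=np.array([.5186,.1169])
for n,q in dict(jawtopL=(82,150,.048),jawtopR=(543,150,.048),corktopfront=(313,162,.048),corkbot=(313,172,.008),stopbotL=(108,367,.008),stopbotR=(512,367,.008),stoptopL=(93,390,.048),stoptopR=(525,390,.048),stopback=(313,428,.048),bedL=(83,580,.008),bedR=(527,580,.008),gearL=(65,18,.046),gearR=(562,18,.046)).items():
    w=p(*q); d=w-o0; print(n,w,"vice xy",1e3*np.array([d@vx,d@yv]))
E
```

```text
jawtopL [0.49846379 0.12106536] vice xy [-20.49078396   1.7160866 ]
jawtopR [0.5417257  0.11586213] vice xy [23.08289225  1.74789452]
corktopfront [0.51987879 0.11625579] vice xy [ 1.34692466 -0.48591214]
corkbot [0.52024615 0.11655146] vice xy [ 1.67609516 -0.14825104]
stopbotL [0.49136749 0.07622897] vice xy [-22.14918594 -43.64809285]
stopbotR [0.53821607 0.07058957] vice xy [ 25.0375817 -43.618409 ]
stoptopL [0.49305497 0.07593531] vice xy [-20.43865212 -43.73689937]
stoptopR [0.53575726 0.07079444] vice xy [ 22.57197428 -43.71041106]
stopback [0.51390284 0.06572404] vice xy [  1.48497343 -51.36961566]
bedL [0.48092343 0.02504071] vice xy [-26.36800932 -95.7203332 ]
bedR [0.53518712 0.01850624] vice xy [ 28.28770441 -95.68839807]
gearL [0.5000472  0.14472218] vice xy [-21.76089323  25.39179572]
gearR [0.54593455 0.13920687] vice xy [24.4566938  25.42919363]
```

The crop shows the jaw's cork face at row ~162–172 and the stop's face at row 367 (bottom) and 390 (top). That puts the jaw at vice y ≈ −0.3 mm and the stop face at ≈ −43.6 mm, inside the stated −40.5 to −52 mm. The jaw and stop widths (44 mm) check out, and tightening should take about 1.14 rad. Now over to the spool.

```bash
cat >> h.py <<'E'
VY=-6.88; _a=np.radians(VY); vx=np.array([np.cos(_a),np.sin(_a)]); yv=np.array([-vx[1],vx[0]])
O=np.array([.5186,.1169])+.0013*vx-.0003*yv
K=O+.05*yv
E
python3 - <<'E'
from h import *
import pickle
s=np.array([.4605,-.232])
robot.line_to([*(robot.observe()["tool_pos"][:2]),.22],vel=.3)
robot.move_pose([*(s-.075*yv),.16],[180,0,90+VY])
C=cal("wrist"); pickle.dump(C,open("C2.pkl","wb"))
f=robot.grab_frame("wrist"); cv2.imwrite("pics/w2.png",f)
u,v=proj("wrist",[*s,.05],C); print(u,v,ray("wrist",0,0,C)[0],robot.observe()["time"])
x,y=max(int(u)-80,0),max(int(v)-60,0)
cv2.imwrite("pics/c3.png",cv2.resize(f[y:y+120,x:x+160],None,fx=5,fy=5,interpolation=cv2.INTER_CUBIC)); print(x,y)
E
```

```text
320.73568396886793 98.08574225083179 [ 0.45992333 -0.2360154   0.23072284] 3.9833
240 38
```

View pics/c3.png

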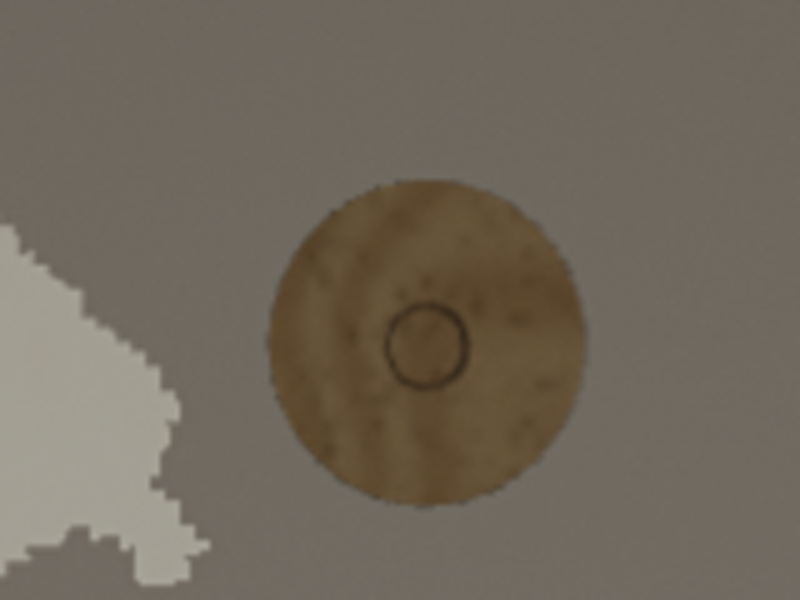

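The crop shows the spool upright, its top centred at crop (427,344), which is pixel (325.4,106.8). Its diameter is about 63 px, which fits 36 mm. Now I'll pick it up and place it.

```bash
python3 - <<'E'
from h import *
import pickle
C=pickle.load(open("C2.pkl","rb")); s=at("wrist",325.4,106.8,.05,C)[:2]; print("spool",s)
robot.set_gripper(.06)
robot.line_to([*s,.16],vel=.2)
g=robot.line_to([*s,.09],vel=.1,guard=6); print("guard",g)
robot.set_gripper(.02); o=robot.observe(); print(o["gripper_width"],o["gripper_force"],o["time"])
robot.line_to([*s,.19],vel=.2)
p=O-.0212*yv
robot.move_pose([*p,.19],[180,0,90+VY])
robot.line_to([*p,.115],vel=.15)
g=robot.line_to([*p,.094],vel=.03,guard=3)
o=robot.observe(); print(g,o["tool_pos"],p,o["ft_force"],o["gripper_width"],o["time"])
cv2.imwrite("pics/s3.png",robot.grab_frame("scene"))
E
```

```text
spool [ 0.46255324 -0.23704025]
guard False
0.034453026382432854 59.7281688451767 6.05
True [0.51732996 0.09549137 0.09903979] [0.51731515 0.09539909] [-1.40290516  0.16160774  6.44911392] 0.034616509679023695 9.175
```

```bash
python3 - <<'E'
from h import *
import pickle
p=robot.observe()["tool_pos"][:2]
robot.set_gripper(.055); robot.line_to([*p,.2],vel=.2)
robot.set_gripper(.04)
robot.move_pose([*(K-.02*yv+.06*vx),.2],[180,0,180+VY])
C=cal("wrist"); pickle.dump(C,open("C3.pkl","wb")); f=robot.grab_frame("wrist"); cv2.imwrite("pics/w4.png",cv2.resize(f,(800,500),interpolation=cv2.INTER_CUBIC))
o=robot.observe(); print(o["q"],o["time"],o["torque"],o["ft_force"]); print(1.25*proj("wrist",[*K,.086],C))
E
```

```text
[ 9.18091937e-01  6.16821517e+00 -5.00904245e+00  7.88286343e+01
 -1.35874956e-03  7.86768534e+00] 11.9 [ 0.01314719 -0.00328272 -0.02492517] [ 0.25711335 -0.0445832  -0.3555733 ]
[444.58824444 156.86981012]
```

View pics/w4.png

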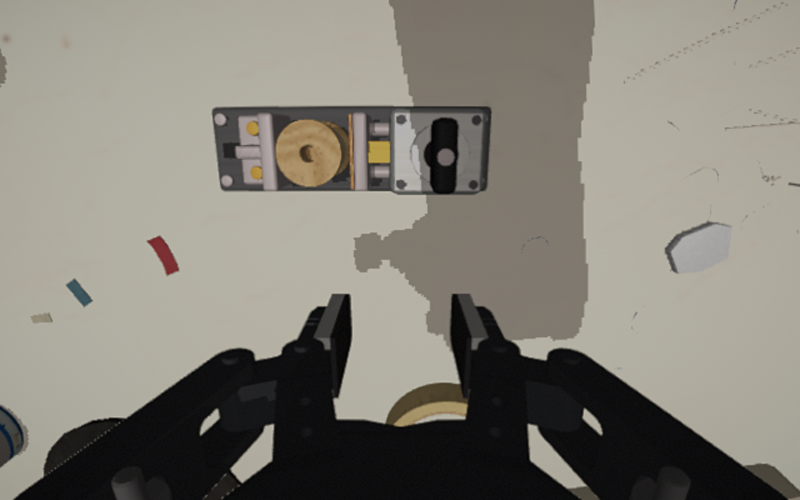

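The picture shows the spool upright at (312,153), between the stop and the jaw and clear of both. The bar's axis is at (445,156), matching the prediction (444.6,156.9), and the bar lies along vice x. Now I'll grasp it and make the first part of the turn.

```bash
cat >> h.py <<'E'
def rd(n=4):
    T=[]
    for _ in range(n): robot.pause(.02); T.append(robot.observe()["torque"][2])
    return np.mean(T)
E
python3 - <<'E'
from h import *
robot.line_to([*K,.2],vel=.2); b=rd(6)
g=robot.line_to([*K,.139],vel=.1,guard=5); print("guard",g,"base",b)
robot.set_gripper(.0); o=robot.observe(); print(o["gripper_width"],o["gripper_force"],o["ft_force"],o["time"],"grasp tz",rd())
q=o["q"].copy(); import pickle; 
pickle.dump((q,b),open("q0.pkl","wb"))
for a in(5,10,15,20,25,30,35,40,45):
    robot.goto_joints(q+[0,0,0,0,0,a]); t0=robot.observe()["time"]; r=rd(3); o=robot.observe(); print(a,round(o["q"][5]-q[5],2),round(r-b,3),round(t0,2),np.round(o["ft_force"],1))
    if r-b>.27: break
E
```

```text
guard False base -0.005017690165411689
0.010844644523958204 61.524817943573 [-0.83520491  4.80620702  6.0476397 ] 13.5917 grasp tz -0.027438485878552396
5 4.85 0.14 13.91 [-2.1  2.1  1.2]
10 9.79 0.109 14.21 [-1.5  2.3  2.9]
15 14.77 0.099 14.51 [-1.   1.9  3.6]
20 19.76 0.178 14.81 [-2.4  2.2  2.1]
25 24.76 0.133 15.11 [-1.7  2.8  3.5]
30 29.76 0.129 15.41 [-2.6  2.   4.8]
35 34.76 0.142 15.71 [-2.7  2.1  4.4]
40 39.75 0.138 16.01 [-3.5  2.1  5.8]
45 44.81 0.144 16.31 [-2.9  2.3  4.6]
```

```bash
python3 - <<'E'
from h import *
import pickle; q,b=pickle.load(open("q0.pkl","rb"))
H=[]
for a in np.arange(47,92,2):
    robot.goto_joints(q+[0,0,0,0,0,a]); r=rd(10)-b; H.append(r); print(a,round(r,3))
    if r>.30 or (r>.26 and r-H[-2]<.03): break
print(robot.observe()["time"],robot.observe()["q"][5])
cv2.imwrite("pics/s5.png",robot.grab_frame("scene")); cv2.imwrite("pics/w5.png",robot.grab_frame("wrist"))
E
```

```text
47 0.174
49 0.18
51 0.178
53 0.182
55 0.174
57 0.184
59 0.178
61 0.174
63 0.173
65 0.188
67 0.234
69 0.283
71 0.311
21.775 81.60731297214062
```

```bash
python3 - <<'E'
from h import *
import pickle; q,b=pickle.load(open("q0.pkl","rb"))
H=[.311]
for a in np.arange(72.5,82,1.5):
    robot.goto_joints(q+[0,0,0,0,0,a]); r=rd(12)-b; H.append(r); print(a,round(r,3))
    if r>.325 and r-H[-2]<.008: break
print(robot.observe()["time"])
f=robot.grab_frame("wrist"); s=robot.grab_frame("scene")
u,v=proj("wrist",[*K,.058]); print(u,v); x,y=min(max(int(u)-80,0),480),min(max(int(v)-60,0),280)
u,v=proj("scene",[*K,.058]); X,Y=int(u)-40,int(v)-50
w=np.hstack([cv2.resize(f[y:y+120,x:x+100],(400,480),interpolation=3),cv2.resize(s[Y:Y+96,X:X+80],(400,480),interpolation=3)])
cv2.imwrite("pics/c6.png",cv2.convertScaleAbs(w,alpha=1.5))
E
```

```text
72.5 0.361
74.0 0.37
75.5 0.361
23.225
320.5353214537652 241.56231492659373
```

View pics/c6.png

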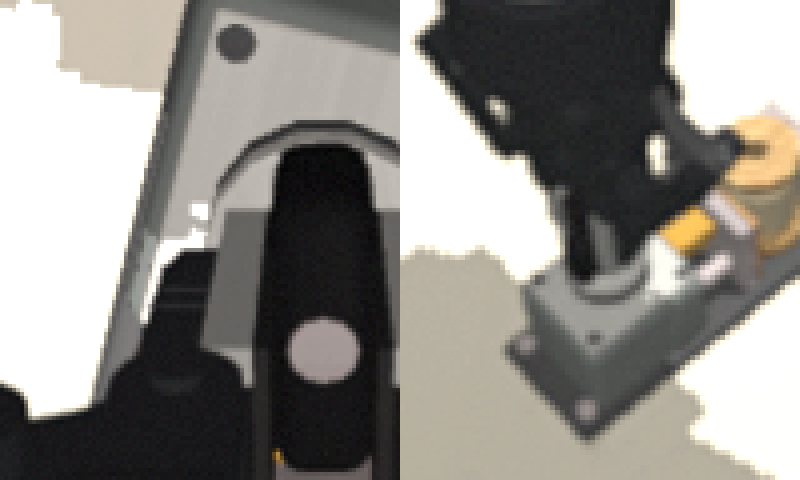

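Torque has levelled off at 0.36 Nm, so the clutch has just slipped. In the crop the marks at (200,210) and (208,238) are almost in line, and the spool is between the jaw and the stop. I'll release, retreat and check.

```bash
python3 - <<'E'
from h import *
robot.set_gripper(.03); robot.line_to([*K,.2],vel=.12)
robot.move_pose([*(O-.105*yv+.0*vx),.2],[180,0,90+VY])
f=robot.grab_frame("wrist"); a=np.round(proj("wrist",[*K,.058])).astype(int); b=proj("wrist",[*O,.05]); print(a,b,robot.observe()["time"])
x=int(b[0])-80; y=max(min(int(a[1])-25,280),0)
cv2.imwrite("pics/c7.png",cv2.convertScaleAbs(cv2.resize(f[y:y+120,x:x+160],None,fx=5,fy=5,interpolation=3),alpha=1.4))
E
```

```text
[322 -37] [321.70549323  51.83429659] 25.0167
```

View pics/c7.png

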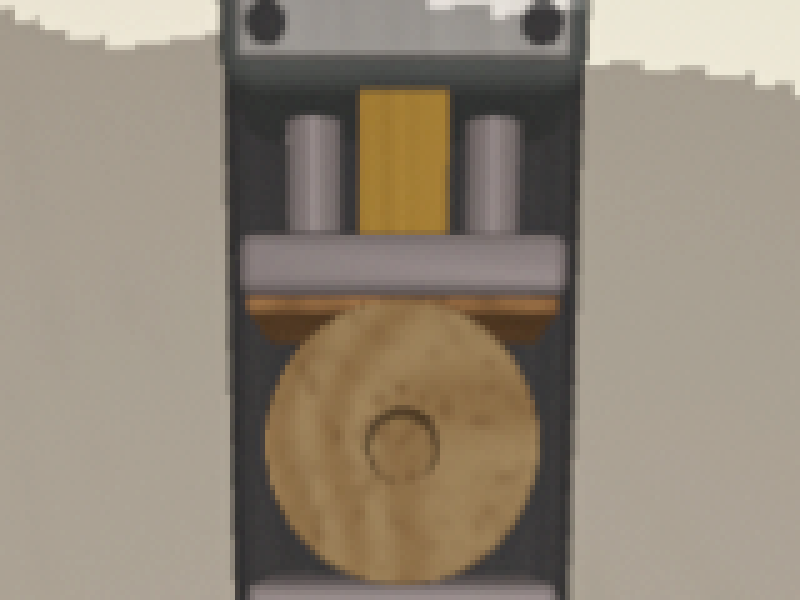

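The picture shows the spool upright and centred at (402,445), pinched between the cork at row ~300 and the stop at row ~582, with the gripper clear. Handing in.

```bash
python3 -c "
from plant import robot
print(robot.job_done())"
```

```text
the job is handed in; nothing more can be done
None
```

The spool, the farthest of the three, stands upright and clamped in the vice. I stopped at the clutch's first slip, about 3° going by torque and far less than a twelfth of a turn, then let go and handed the job in at about 25 s.

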